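Unload the clamshell casting mould

TASK

Swing the blue lid of the casting mould up and over past vertical so that it stays open by itself, then lift the amber resin block out of the mould and set it gently down in the empty bay of the white curing tray, flat, right way up and lengthwise in the bay, wholly inside its walls. Leave the lid standing open, and leave the finished block and the other things on the desk where they are.

Things in the scene. Friction and masses are not known exactly. Their poses are not given: they have to be found in the camera images.
- mould: clamshell casting mould, fixed; aluminium lower half 104 x 100 mm (x, y) on a rubber foot 108 x 112 mm. Origin: centre of its underside, on the desk; x points from handle side to hinge side, z up. Flat parting face 24 mm above the desk with a central cavity 63 x 27 mm (x, y), 8 mm deep. With the lid open the upper 12 mm of the block stand free; the face goes on 36 mm to each side of it in y.
- mould_lid (a joint): angle of the blue lid (220 g, 98 x 92 x 18 mm): 0 closed (as it starts), grows as it opens, end stop at 1.85 rad. The hinge turns freely: below about 1.45 rad the lid falls shut, beyond that it falls back on to the stop and stays open.
- lid_hinge (a point): middle of the hinge axis, 55 mm along the mould's x from its origin, 26 mm above the desk, axis along the mould's y, frame as the mould's. The lid opens by turning about the mould's +y: the handle rises, then goes over towards the mould's +x.
- handle_bar (a point): middle of the lid's handle, a round steel bar 10 mm thick, 76 mm long, parallel to the hinge, on two 8 mm arms 72 mm apart (centres). Closed, it lies 145 mm from the hinge axis towards the mould's -x, 10 mm above the axis, 36 mm above the desk, with 33 mm free between bar and lid. Frame: the lid's, as the mould's when closed.
- cast_block_center (a point): centre of the amber resin block, 60 x 24 x 20 mm (x, y, z), about 60 g, edges rounded, white and dark patches on top. It starts loose in the mould's cavity, long side along the mould's x (1.5 mm play all round), underside 16 mm and top 36 mm above the desk, hidden by the closed lid.
- empty_bay (a point): floor centre of the empty bay of the white two-bay curing tray (52 x 168 x 11 mm, fixed). Frame as the tray's: x across, y along it, z up. Bay 44 x 78 mm (x, y) inside, floor 3 mm above the desk, walls 4 mm thick and 8 mm above the floor. The other bay, 82 mm along -y, holds the finished block. The block's long side belongs along this y.
- finished_block_center (a point): centre of the finished resin block, same size and shape, darker amber, loose in the tray's other bay with its long side along the tray. To be left alone.
- amber_bottle: brown glass bottle with black cap, 30 x 31 x 74 mm, standing; origin at the centre of its underside. To be left alone.
- red_marker: red and white marker pen, 11 x 132 x 12 mm, lying; origin at the centre of its underside. To be left alone.
- kitchen_timer: white timer, 64 x 64 x 19 mm; origin at the centre of its underside. To be left alone.
- pink_dish: closed petri dish, pink, 64 mm across, 13 mm high; origin at the centre of its underside. To be left alone.
There are look-alikes about, which are no part of the job. Leave any yellow look-alike of the mould alone.

How it is judged (in metres and radians):
On the way, in this order (a step that is already met when the one before it is completed fails the run):
1. the lid stands open past vertical by itself, untouched, with the block still in the mould (value of joint mould_lid above 1.7 rad and contact force between mould_lid and the arm below 0.2 N and contact force between mould_lid and the fingers below 0.2 N and z of cast_block_center in the frame of mould below 0.032 m), for 0.2 s.
2. the block is lifted clear of the mould with the lid still open (value of joint mould_lid above 1.7 rad and z of cast_block_center in the frame of mould above 0.045 m), for 0.1 s.
At the end, for the whole second after the job is handed in: The lid rests open (joint above 1.7 rad). The block lies still on the floor of the empty bay: its centre within 11 mm of the bay's centre both across and along, its centre 7.5 to 12.5 mm above the floor, right way up with tilt under 0.1 rad, its long side within 0.3 rad of the bay's length (value of joint mould_lid above 1.7 rad and x of cast_block_center in the frame of empty_bay between -0.011 and 0.011 m and y of cast_block_center in the frame of empty_bay between -0.011 and 0.011 m and z of cast_block_center in the frame of empty_bay between 0.0075 and 0.0125 m and angle between cast_block_center's own z axis and vertical below 0.1 rad and angle between the x axis of cast_block_center and the y axis of empty_bay, either way round below 0.3 rad and linear speed of cast_block below 0.02 m/s); the robot touches nothing.
It fails at once if the block is rammed on to the tray (over 60 N) (contact force between cast_block and cure_tray above 60 N).
It fails at once if the block is dropped or thrown (falls free for more than about 13 mm) (linear speed of cast_block above 0.5 m/s and contact force between cast_block and the fingers below 0.05 N).
It fails at once if the finished block is disturbed (moved over 12 mm) (distance of finished_block_center from where it was at the start of the episode above 0.012 m).
It fails at once if another thing on the desk is disturbed (moved over 25 mm) (distance of any of amber_bottle, red_marker, kitchen_timer, pink_dish from where it was at the start of the episode above 0.025 m).
It also fails if it takes over 61 s, if anything falls off the work surface, if the arm or the gripper's body presses on something with over 40 N, if the wrist force passes 120 N, or if a joint passes its speed limit or range.

ROBOT

A 6-joint arm with a two-finger parallel gripper is mounted at the origin on a cart in front of the work surface, level with it; the furniture and walls round the work are solid. World frame = base frame: x ahead of the robot, y to its left, z up, the work surface at z = 0. Lengths are in mm, angles in rad, forces in N, time in s.
With the tool pointing down it reaches from about 275 to 1000 mm from the base axis. Payload 8.4 kg.
Tool frame: the origin (TCP) lies at the centre of the arm's flange, where the gripper is bolted on; the fingertips stand 173 mm ahead of it and the grasp point (between the pads) lies 155 mm ahead of it; z points along the fingers, y is the direction in which the jaws open and shut (so a half turn about z gives the same grasp; the last joint's range is limited). The gripper opens to 85 mm and grips with 20 to 120 N. Pads are 22 mm wide; open, the fingers measure 114 mm over their backs; the gripper's body (76 mm by 85 mm) begins 54 mm behind the grasp point. The pads swing forward as they close: fully open they stand 13 mm farther back than shut.
Start: joints at [-1.26, 0.353, 1.633, -0, 1.155, -0.002], TCP at [192.326, -594.676, 404.681] pointing down, gripper open.
Joint ranges: [-2.63, 2.63], [-0.92, 2.1], [0.06, 2.66], [-1.3, 4.44], [0, 2.69], [-3.02, 3.02]. Speed limits (rad/s): [2.22, 2.22, 2.79, 3.14, 3.14, 3.14].

INTERFACE

Orientations are given as [roll, pitch, yaw] about the fixed x, y, z axes, in that order (R = Rz(yaw) Ry(pitch) Rx(roll)).
In Python, from rig import sense, grab_frame, camera_model, sign_off gives the robot as it stands. The module is installed in compiled form; this text tells all that it offers.
- The arm moves only by the tool step_arm, never from a script. Its argument "commands" is a list of rows, each a list of 3 entries, a list of its own where there are three numbers: the shift along the tool's x, y, z in mm, then the turn about the tool's z in rad, then the opening, from 0 (shut) to 1 (fully open). A call has 1 to 20 rows; each row shifts and turns the pose as measured when the row begins, along the tool's axes as they then stand; what a row does not reach is not made up. A row lasts 1/8 s, in which the tool goes at most 62.5 mm and 10.7 degrees, less where a joint would pass 70% of its speed; a pose out of reach is approached as far as the arm can. A call with a gripper value outside its range is refused whole. The fingers move at their own pace and stop on an object; "force" is the grip in N (left out, the last holds). Time passes only in rows, so rows that do not move let the fingers close. It gives the time, the measured TCP pose, the force and the opening at its end, in the units of the state.
- sense(): the state, without advancing time (a new reading comes with each control period).
- grab_frame(name): name is "scene" or "top" or "wrist"; returns the picture (420x560x3 uint8, blue, green, red); there is no depth.
- camera_model(name): a dict with "fx", "fy", "cx", "cy" (pixels), "R" (3x3) and "t" (3): a world point X has camera coordinates R X + t. Camera axes: x right, y down, z forward; pixel columns grow to the right and rows downward; lengths in mm; the calibration is good to about 2 mm. A picture is of the moment at which its call begins: read the wrist's pose just before it. camera_model takes no time and is no camera call; for the wrist camera it gives the pose at the moment of the call.
- sign_off(): hands the job in, once; it reports no verdict.
The state is a dict: "clock": time; "qpos": joint angles; "qvel": joint speeds; "joint_efforts": joint torques, N m; "eef_pos": TCP position; "tcp_rot": TCP orientation; "contact_force": force on the tool from outside, world axes, zero at the start; "wrist_torque": the same for the moment, N m; "opening": opening from 0.0 (shut) to 1.0 (fully open).
Only numpy, scipy, OpenCV 4.12 (cv2) and the standard library are available. Lean on these libraries where they do the work, as an engineer would, in place of code of your own. Each camera call takes 0.05 s, during which the arm holds its last target. There are 200 camera calls.

## Working session

There is one attempt and no reset: what is moved stays moved. The work goes in short steps, Python scripts to look and compute and a tool call to move; the robot and the scene stay as the last step left them, time stands still between calls to the robot, and variables do not carry over. Pictures are saved under pics/ and viewed, about 8 in all and at most 12, crops included, and the job is handed in when it is done.

Besides the shell and the picture viewer there is one more tool, called in YAML: its name, and indented under it one key for each argument. step_arm: Moves the arm, as the interface text tells. Its arguments: {"type":"object","properties":{"commands":{"type":"array","items":{"type":"array"}},"force":{"type":"number"}},"required":["commands"]}

```bash
mkdir -p pics; cat > h.py <<'E'
import numpy as np, cv2
from rig import *
def P(cam,u,v,z):
    m=camera_model(cam);R=np.array(m['R']);t=np.array(m['t']).ravel()
    d=R.T@np.array([(u-m['cx'])/m['fx'],(v-m['cy'])/m['fy'],1]);c=-R.T@t
    return c+d*(z-c[2])/d[2]
def W(cam,X):
    m=camera_model(cam);p=np.array(m['R'])@np.array(X,float)+np.array(m['t']).ravel()
    return np.array([m['fx']*p[0]/p[2]+m['cx'],m['fy']*p[1]/p[2]+m['cy']])
E
python3 - <<'E'
from h import *
print(sense())
for n in("top","scene"):
    f=grab_frame(n);cv2.imwrite(f"pics/{n}0.png",cv2.resize(f,(800,600)));cv2.imwrite(f"pics/raw_{n}0.png",f)
    m=camera_model(n);print(n,m)
E
```

```text
{'clock': 0.0, 'qpos': array([-1.26036603e+00,  3.53649467e-01,  1.63412944e+00, -4.20301838e-05,
        1.15521034e+00, -2.37936961e-03]), 'qvel': array([ 0.0013531 ,  0.00105832,  0.00061213,  0.0004005 ,  0.00057651,
       -0.00099501]), 'joint_efforts': array([-2.06538214e-03, -6.05261850e+01, -3.42068160e+01, -2.18614796e-04,
        9.33528703e-03,  2.62637059e-05]), 'eef_pos': array([ 192.26756427, -594.44483327,  403.96270173]), 'tcp_rot': array([-3.14019597e+00,  3.51057220e-05,  3.12826690e-01]), 'contact_force': array([-0.52513385,  0.44607009,  0.35789064]), 'wrist_torque': array([-0.04776001,  0.00657579,  0.01443291]), 'opening': 0.9988907525847732}
top {'fx': 437.78774599355245, 'fy': 437.78774599355245, 'cx': 268.6660570780297, 'cy': 206.22858329778367, 'R': array([[ 1.18022359e-01, -9.93010916e-01, -2.07983852e-04],
       [-9.72450409e-01, -1.15536274e-01, -2.02463755e-01],
       [ 2.01024689e-01,  2.40975038e-02, -9.79289735e-01]]), 't': array([-203.02487031,  557.82303566,  902.83680794])}
scene {'fx': 407.57113605503923, 'fy': 407.57113605503923, 'cx': 274.99495237805974, 'cy': 206.5799819683043, 'R': array([[ 0.86495011, -0.50160639, -0.01588502],
       [-0.38451666, -0.64204052, -0.66327288],
       [ 0.32250309,  0.57980601, -0.74820903]]), 't': array([-576.71152263,  164.90431382,  847.31399789])}
```

View pics/top0.png

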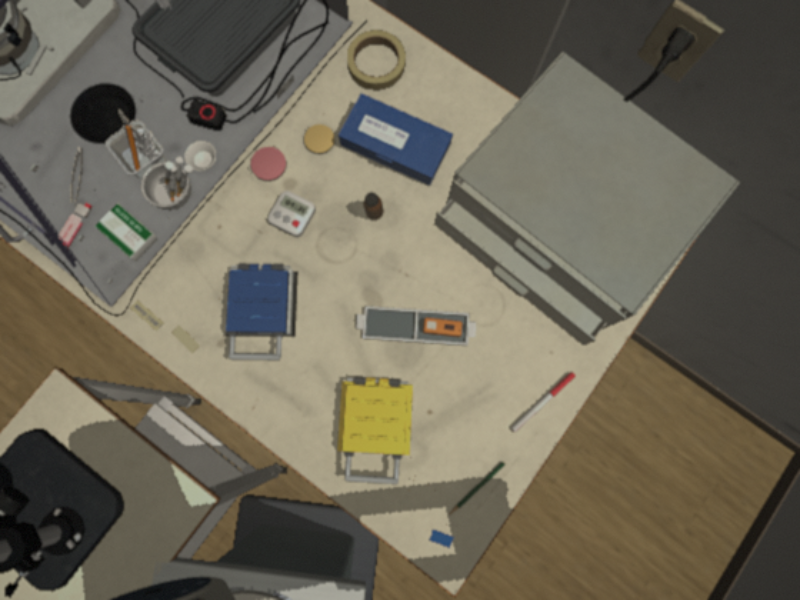

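View pics/scene0.png

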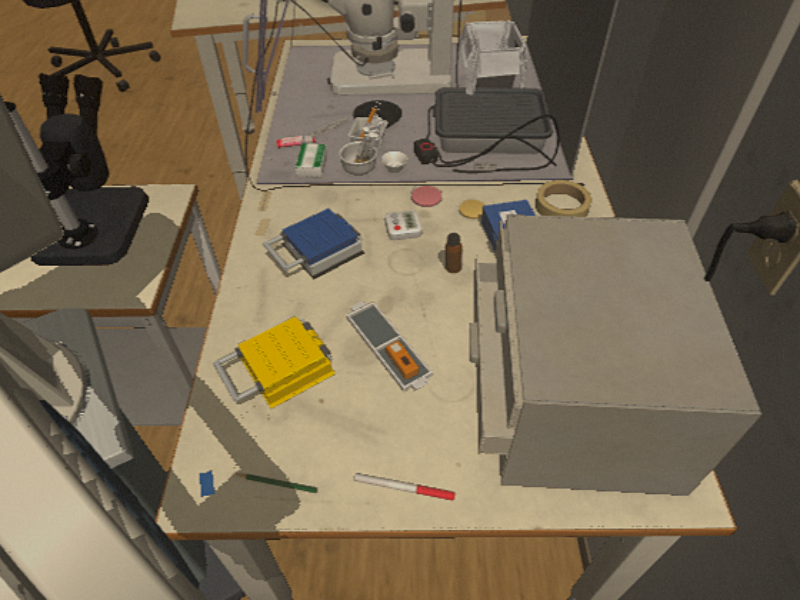

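The top view shows the blue mould at (258,305), with its handle at (255,352) and hinge at (258,268). The tray is at (415,327), with the empty bay at (390,325) and the finished block at (442,327). There are two mould candidates: blue at (258,305) and a yellow look-alike at (377,418). The blue one fits the description. I'll enlarge that area to confirm and measure.

```bash
python3 - <<'E'
from h import *
f=cv2.imread("pics/raw_top0.png")
# crop cols 145..345, rows 175..265
c=f[175:265,145:345];cv2.imwrite("pics/crop1.png",cv2.resize(c,None,fx=4,fy=4,interpolation=cv2.INTER_CUBIC))
for n,u,v,z in[("handle",255,356,36),("lid",258,300,40),("hinge",258,268,26),("bayc",390,325,3),("bottle",373,207,40),("timer",291,214,19)]:
    print(n,P("top",u*.7,v*.7,z).round())
E
```

```text
handle [463.  50.  36.]
lid [550.  59.  40.]
hinge [604.  70.  26.]
bayc [ 541. -150.    3.]
bottle [ 722. -101.   40.]
timer [702.  32.  19.]
```

View pics/crop1.png

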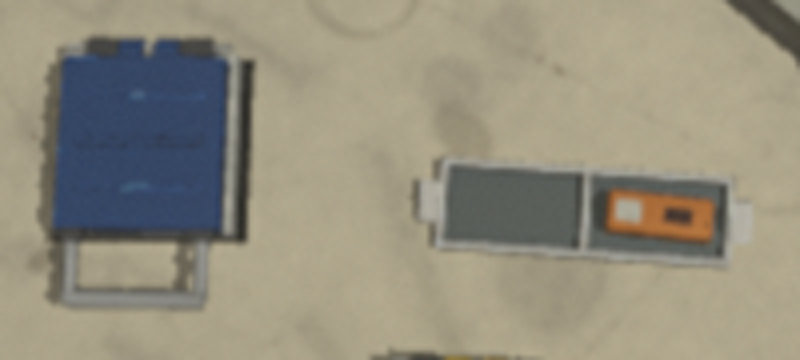

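The crop confirms the blue mould, with its bar at (135,299) and hinge knuckles at (102,46) and (196,46). The empty bay's inner corners are (447,167), (581,175), (578,246) and (442,239).

```bash
python3 - <<'E'
from h import *
q=lambda x,y,z:P("top",145+x/4-.375,175+y/4-.375,z)
pts=dict(barL=(65,300,38),barR=(206,299,38),hL=(102,46,32),hR=(196,46,32),lidTL=(65,58,44),lidTR=(226,58,44),lidBR=(223,232,44),lidBL=(55,232,44),b1=(445,165,11),b2=(582,173,11),b3=(578,248,11),b4=(441,242,11))
r={k:q(*v) for k,v in pts.items()}
for k in r:print(k,r[k].round(1))
bar=(r['barL']+r['barR'])/2;h=(r['hL']+r['hR'])/2
print(bar,h,h-bar,np.arctan2(*(h-bar)[1::-1]))
d=r['barL']-r['barR'];print('bar len',np.linalg.norm(d),'x yaw',np.arctan2(-d[0],d[1]))
lx=(r['lidTL']+r['lidTR']-r['lidBL']-r['lidBR'])/2;ly=(r['lidTL']-r['lidTR']+r['lidBL']-r['lidBR'])/2
print('lid',np.linalg.norm(lx),np.linalg.norm(ly),np.arctan2(lx[1],lx[0]),np.arctan2(-ly[0],ly[1]), sum(r[k] for k in('lidTL','lidTR','lidBR','lidBL'))/4)
b=sum(r['b%d'%i] for i in(1,2,3,4))/4;L=r['b1']+r['b4']-r['b2']-r['b3'];print('bay',b,np.linalg.norm(L)/2,np.arctan2(L[1],L[0]))
m=camera_model('wrist');print(m);print(sense()['eef_pos'],sense()['tcp_rot'])
E
```

```text
barL [457.4  87.9  38. ]
barR [467.1  11.2  38. ]
hL [602.9  92.7  32. ]
hR [609.2  39.7  32. ]
lidTL [590.9 109.1  44. ]
lidTR [601.6  19.5  44. ]
lidBR [504.1   6.5  44. ]
lidBL [493.2  98.   44. ]
b1 [ 561.5 -108.2   11. ]
b2 [ 566.1 -186.6   11. ]
b3 [ 522.9 -189.    11. ]
b4 [ 517.2 -111.5   11. ]
[462.2790584   49.53876498  38.        ] [606.08028999  66.20683243  32.        ] [143.80123159  16.66806745  -6.        ] 0.11539551375627691
bar len 77.25974435040135 x yaw 0.12537492872423658
lid 98.32789346908936 91.21713040379011 0.1225537943414358 0.11825739269288832 [547.45343326  58.25070121  44.        ]
bay [ 541.91833235 -148.83254995   11.        ] 78.12931036399114 1.6373511541227166
{'fx': 320.64099618367436, 'fy': 320.64099618367436, 'cx': 279.90440903545993, 'cy': 213.96221672562186, 'R': array([[ 0.3075871 , -0.95151624, -0.00264885],
       [-0.89838861, -0.29132803,  0.32867292],
       [-0.3135093 , -0.09871585, -0.9444401 ]]), 't': array([-623.66048387,  -43.48042972,  380.94864856])}
[ 192.26348033 -594.48757233  404.01615239] [-3.14032731e+00 -8.66792623e-06  3.12850474e-01]
```

step_arm:
  commands:
    - [[32.5,-37.8,0],0,0.4]
    - [[32.5,-37.8,0],0,0.4]
    - [[32.5,-37.8,0],0,0.4]
    - [[32.5,-37.8,0],0,0.4]
    - [[32.5,-37.8,0],0,0.4]
    - [[32.5,-37.8,0],0,0.4]
    - [[32.5,-37.8,0],0,0.4]
    - [[32.5,-37.8,0],0,0.4]
    - [[32.5,-37.8,0],0,0.4]
    - [[32.5,-37.8,0],0,0.4]
    - [[32.5,-37.8,0],0,0.4]
    - [[32.5,-37.8,0],0,0.4]
    - [[32.5,-37.8,0],0,0.4]
    - [[32.5,-37.8,0],0,0.4]
  force: 40

```text
clock: 1.85
eef_pos: [468.1, 67.0, 402.9]
tcp_rot: [-3.139, -0.001, 0.307]
contact_force: [0.5, -0.4, -1.4]
opening: 0.401
```

step_arm:
  commands:
    - [[0,0,0],-0.172,0.4]
    - [[0,0,0],-0.172,0.4]
    - [[0,0,0],-0.172,0.4]
    - [[0,0,0],-0.172,0.4]
    - [[0,0,0],-0.172,0.4]
    - [[0,0,0],-0.172,0.4]
    - [[0,0,0],-0.172,0.4]
    - [[0,0,0],-0.172,0.4]

```text
clock: 2.85
eef_pos: [468.0, 71.1, 400.5]
tcp_rot: [-3.137, -0.003, 1.732]
contact_force: [0.2, 0.7, 0.1]
opening: 0.398
```

step_arm:
  commands:
    - [[-20.6,-8.6,30],0.042,0.4]
    - [[0,0,40],0,0.4]
    - [[0,0,30],0,0.4]
    - [[0,0,0],0,0.4]

```text
clock: 3.35
eef_pos: [462.1, 49.0, 298.3]
tcp_rot: [-3.138, -0.003, 1.692]
contact_force: [-0.7, -0.5, -0.1]
opening: 0.394
```

```bash
python3 - <<'E'
from h import *
s=sense();print(s['eef_pos'],s['tcp_rot'])
for p in[(462.3,49.5,36),(457.7,87,36),(467,12,36)]:print(W('wrist',p)*800/560)
f=grab_frame('wrist');cv2.imwrite('pics/w1.png',cv2.resize(f,(800,600)))
E
```

```text
[462.14777975  49.02473838 298.27313768] [-3.13814928e+00 -2.75627314e-03  1.69183057e+00]
[403.69162776 314.74923145]
[403.80682552 245.14575639]
[403.76352226 377.74753915]
```

View pics/w1.png

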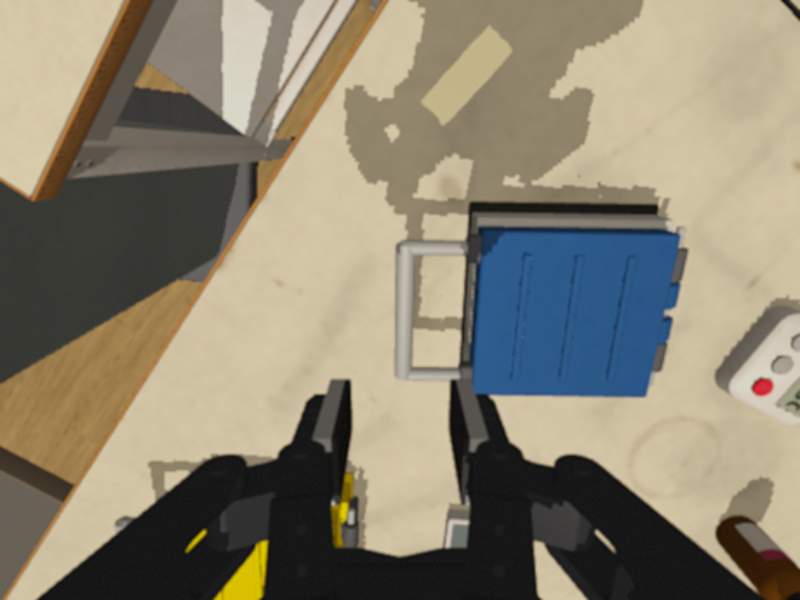

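The wrist view matches the prediction: the bar runs from (404,243) to (404,378) and was predicted at (404,245)–(404,378). I'll descend and grip it.

step_arm:
  commands:
    - [[0,0,35],0,0.36]
    - [[0,0,35],0,0.36]
    - [[0,0,25],0,0.36]
    - [[0,0,10],0,0.36]
    - [[0,0,0],0,0.36]

```text
clock: 4.03
eef_pos: [467.9, 50.2, 198.9]
tcp_rot: [3.131, -0.003, 1.692]
contact_force: [0.0, 0.1, 0.2]
opening: 0.357
```

step_arm:
  commands:
    - [[0,0,0],0,0.0]
    - [[0,0,0],0,0.0]
    - [[0,0,0],0,0.0]
    - [[0,0,0],0,0.0]
  force: 35

```text
clock: 4.53
eef_pos: [463.4, 49.7, 201.1]
tcp_rot: [-3.141, -0.003, 1.692]
contact_force: [-2.6, 0.2, -0.9]
opening: 0.098
```

step_arm:
  commands:
    - [[0,0,0],0,0.25]
    - [[0,0,0],0,0.25]
    - [[0,0,5],0,0.25]
    - [[0,0,5],0,0.25]
    - [[0,0,2],0,0.25]
    - [[0,0,0],0,0.0]
    - [[0,0,0],0,0.0]
    - [[0,0,0],0,0.0]

```text
clock: 5.52
eef_pos: [463.5, 49.8, 189.1]
tcp_rot: [-3.14, -0.003, 1.692]
contact_force: [-0.3, -0.5, 1.2]
opening: 0.104
```

step_arm:
  commands:
    - [[0,1.7,-14.4],0,0.0]
    - [[0,3.2,-14.2],0,0.0]
    - [[0,4.5,-13.8],0,0.0]
    - [[0,5.9,-13.3],0,0.0]
    - [[0,0,0],0,0.0]

```text
clock: 6.15
eef_pos: [479.9, 51.5, 249.5]
tcp_rot: [-3.141, -0.003, 1.692]
contact_force: [1.0, -0.1, -1.5]
opening: 0.102
```

step_arm:
  commands:
    - [[0,5.0,-7.5],0,0.0]
    - [[0,8.4,-11.8],0,0.0]
    - [[0,9.6,-10.9],0,0.0]
    - [[0,10.6,-9.9],0,0.0]
    - [[0,11.6,-8.8],0,0.0]
    - [[0,0,0],0,0.0]

```text
clock: 6.9
eef_pos: [525.2, 56.6, 301.7]
tcp_rot: [-3.132, -0.002, 1.692]
contact_force: [0.1, -0.9, -2.7]
opening: 0.103
```

step_arm:
  commands:
    - [[0,12.4,-7.0],0,0.0]
    - [[0,13.1,-5.8],0,0.0]
    - [[0,13.6,-4.6],0,0.0]
    - [[0,14.1,-3.3],0,0.0]
    - [[0,14.4,-2.0],0,0.0]
    - [[0,0,0],0,0.0]

```text
clock: 7.65
eef_pos: [596.6, 64.7, 327.6]
tcp_rot: [-3.13, -0.001, 1.692]
contact_force: [-0.4, -1.8, 2.7]
opening: 0.101
```

step_arm:
  commands:
    - [[0,14.5,0.5],0,0.0]
    - [[0,14.4,1.5],0,0.0]
    - [[0,13.0,2.5],0,0.0]
    - [[0,7.0,2.0],0,0.0]
    - [[0,0,0],0,0.0]
    - [[0,0,0],0,0.0]

```text
clock: 8.4
eef_pos: [647.7, 70.5, 321.2]
tcp_rot: [-3.133, -0.0, 1.692]
contact_force: [0.2, -1.4, 4.0]
opening: 0.104
```

```bash
python3 - <<'E'
from h import *
s=sense();print(s['eef_pos'],s['contact_force'])
f=grab_frame('scene');cv2.imwrite('pics/s2.png',cv2.resize(f[80:260,120:400],(800,514)))
E
```

```text
[647.65642443  70.45217448 321.17115715] [ 0.16082239 -1.41105428  4.02513737]
```

View pics/s2.png

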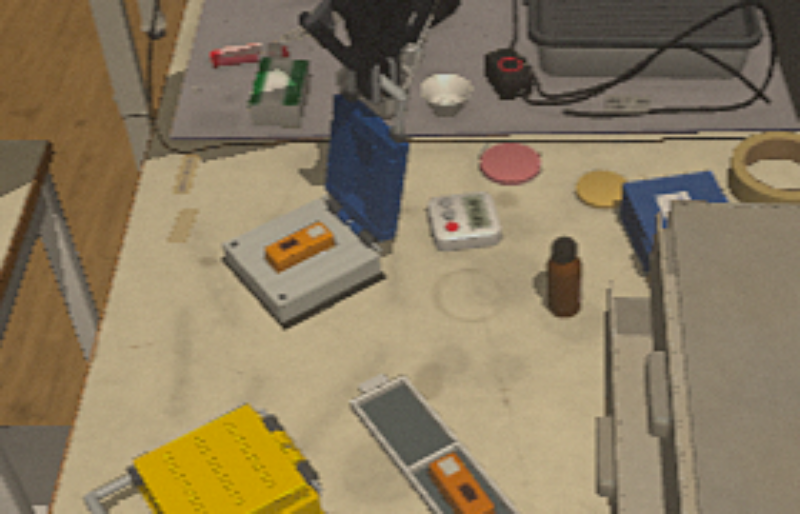

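The lid stands past vertical and the block sits in the cavity at (300,245). I'll release it and back off upwards.

step_arm:
  commands:
    - [[0,0,0],0,0.7]
    - [[0,0,0],0,0.7]
    - [[0,0,0],0,0.7]
    - [[0,0,0],0,0.7]
    - [[0,0,-25],0,0.7]
    - [[0,0,-30],0,0.7]
    - [[0,0,-30],0,0.6]
    - [[0,0,0],0,0.6]

```text
clock: 9.45
eef_pos: [646.9, 71.3, 406.5]
tcp_rot: [-3.128, -0.002, 1.693]
contact_force: [-0.1, -0.1, 0.2]
opening: 0.604
```

step_arm:
  commands:
    - [[0,-32,0],0,0.6]
    - [[0,-32,0],0,0.6]
    - [[0,-32,0],0,0.6]
    - [[0,0,0],-0.175,0.6]
    - [[0,0,0],-0.175,0.6]
    - [[0,0,0],-0.175,0.6]
    - [[0,0,0],-0.175,0.6]
    - [[0,0,0],-0.175,0.6]
    - [[0,0,0],-0.175,0.6]
    - [[0,0,0],-0.175,0.6]
    - [[0,0,0],-0.175,0.6]
    - [[0,0,0],-0.1,0.6]
    - [[0,0,0],0,0.6]

```text
clock: 11.08
eef_pos: [543.2, 59.0, 393.3]
tcp_rot: [3.14, -0.033, -3.042]
contact_force: [-0.5, 0.0, 0.2]
opening: 0.601
```

```bash
python3 - <<'E'
from h import *
s=sense();print(s['eef_pos'],s['tcp_rot'],s['qpos'])
m=camera_model('wrist');print(-np.array(m['R']).T@np.array(m['t']).ravel())
print(W('wrist',(551.6,60.3,36))*800/560, W('wrist',(606.2,66.9,26))*800/560)
f=grab_frame('wrist');cv2.imwrite('pics/w3.png',cv2.resize(f,(800,600)))
f=grab_frame('top');cv2.imwrite('pics/raw_t3.png',f)
E
```

```text
[543.22357063  58.98201531 393.27825391] [ 3.13965837 -0.03321751 -3.04156977] [ 0.10476088  0.25199836  1.80251167  0.00232343  1.12029165 -1.5670726 ]
[456.76999787  50.26963402 364.50773236]
[399.07936104 296.61913271] [400.4954165  358.90293613]
```

View pics/w3.png

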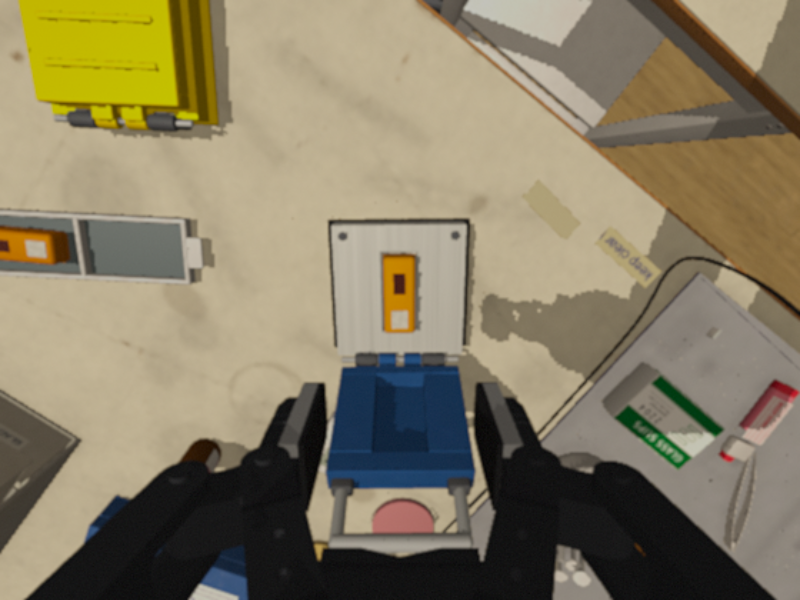

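The lid rests open at (403,430). The top of the block is centred at (400,293), predicted (399,297), and its long side looks vertical in the picture.

```bash
python3 - <<'E'
from h import *
s=sense();print(s['eef_pos'],s['tcp_rot'])
q=lambda u,v,z:P('wrist',u*.7,v*.7,z)
c=[q(384,256,36),q(416,255,36),q(415,331,36),q(384,332,36)];print(np.round(c,1),np.mean(c,0))
a=c[2]+c[3]-c[0]-c[1];print('len',np.linalg.norm(a)/2,np.arctan2(a[1],a[0]))
b=[q(88,220,11),q(186,223,11),q(185,280,7),q(84,275,7)];print(np.round(b,1),np.mean(b,0))
E
```

```text
[543.30672075  58.99005149 393.50549027] [ 3.13971873 -0.03298218 -3.04331235]
[[522.3  46.4  36. ]
 [519.3  69.4  36. ]
 [577.9  75.1  36. ]
 [581.   51.5  36. ]] [550.1350651   60.60570675  36.        ]
len 58.914052092435576 0.09165059991734469
[[ 521.5 -181.    11. ]
 [ 516.5 -106.8   11. ]
 [ 563.1 -111.3    7. ]
 [ 566.7 -191.3    7. ]] [ 541.95718553 -147.61245922    9.        ]
```

step_arm:
  commands:
    - [[-8,0,30],-0.01,0.5]
    - [[-8,0,35],0,0.5]
    - [[0,0,35],0,0.5]
    - [[0,0,25],0,0.5]
    - [[0,0,0],0,0.5]
    - [[0,0,0],0,0.5]

```text
clock: 11.92
eef_pos: [556.1, 60.6, 265.2]
tcp_rot: [3.14, -0.031, -3.045]
contact_force: [0.1, -0.6, 0.8]
opening: 0.499
```

```bash
cat >> h.py <<'E'
from scipy.spatial.transform import Rotation as Ro
def grasp(tgt,L=165):
    s=sense();R=Ro.from_euler('xyz',s['tcp_rot']).as_matrix();p=np.array(s['eef_pos'])
    tip=p+L*R[:,2];print('eef',p.round(1),'rot',s['tcp_rot'].round(3),'pad',tip.round(1),'delta tool',(R.T@(np.array(tgt)-tip)).round(1),'op',s['opening'])
E
python3 - <<'E'
from h import *
grasp((550.5,60.5,32),172)
f=grab_frame('wrist');cv2.imwrite('pics/w4.png',cv2.resize(f,(800,600)))
E
```

```text
eef [556.1  60.6 265.2] rot [ 3.14  -0.031 -3.045] pad [550.9  60.4  93.3] delta tool [-1.5 -0.  61.3] op 0.4986269902140793
```

View pics/w4.png

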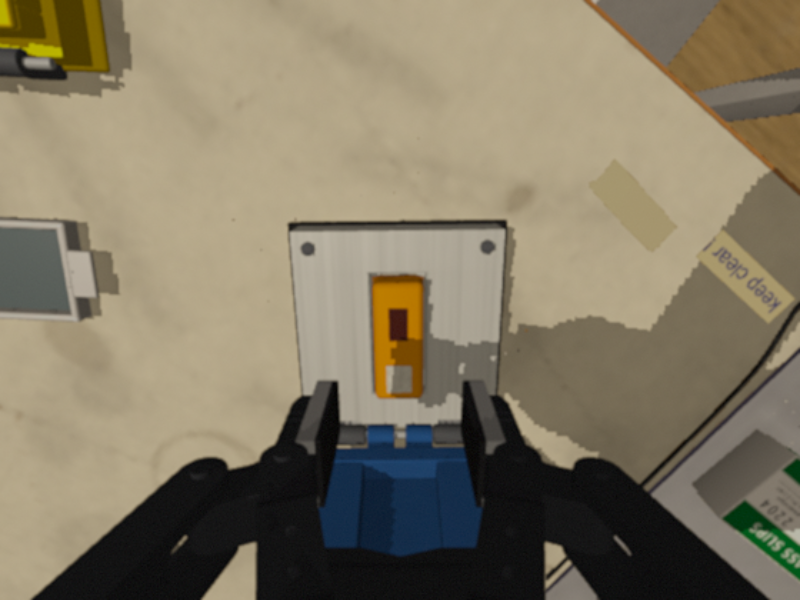

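The block at (398,335) lies midway between the pads, which are centred on about x = 401. I'll go down, check the height and then close.

step_arm:
  commands:
    - [[-1,0,20],0,0.5]
    - [[0,0,20],0,0.5]
    - [[0,0,15],0,0.5]
    - [[0,0,5],0,0.5]
    - [[0,0,0],0,0.5]
    - [[0,0,0],0,0.5]

```text
clock: 12.72
eef_pos: [558.4, 61.0, 209.7]
tcp_rot: [3.14, -0.02, -3.046]
contact_force: [-0.6, -1.0, -0.8]
opening: 0.5
```

```bash
python3 -c "
from h import *
grasp((550.5,60.5,25.5),173)"
```

```text
eef [558.4  61.  209.7] rot [ 3.14  -0.02  -3.046] pad [554.9  61.   36.8] delta tool [ 4.2 -0.1 11.4] op 0.49977894292461505
```

step_arm:
  commands:
    - [[4,0,5],0,0.36]
    - [[0,0,5],0,0.36]
    - [[0,0,1],0,0.36]
    - [[0,0,0],0,0.36]
    - [[0,0,0],0,0.36]

```text
clock: 13.35
eef_pos: [554.1, 60.6, 198.8]
tcp_rot: [3.14, -0.019, -3.046]
contact_force: [1.0, 0.2, -0.3]
opening: 0.36
```

```bash
python3 -c "
from h import *
grasp((550.5,60.5,25.5),173)"
```

```text
eef [554.1  60.6 198.8] rot [ 3.14  -0.019 -3.046] pad [550.8  60.6  25.9] delta tool [ 0.3 -0.1  0.4] op 0.3597711125502309
```

step_arm:
  commands:
    - [[0,0,0],0,0.15]
    - [[0,0,0],0,0.15]
    - [[0,0,0],0,0.15]
    - [[0,0,0],0,0.15]
  force: 40

```text
clock: 13.85
eef_pos: [554.3, 60.6, 199.1]
tcp_rot: [3.14, -0.019, -3.046]
contact_force: [0.0, 0.6, -0.8]
opening: 0.263
```

step_arm:
  commands:
    - [[0,0,-6],0,0.15]
    - [[0,0,-10],0,0.15]
    - [[0,0,-15],0,0.15]
    - [[0,0,-20],0,0.15]
    - [[0,0,-20],0,0.15]
    - [[0,0,0],0,0.15]

```text
clock: 14.6
eef_pos: [556.1, 60.6, 276.2]
tcp_rot: [3.14, -0.016, -3.046]
contact_force: [0.9, -0.0, -0.7]
opening: 0.27
```

```bash
python3 - <<'E'
from h import *
grasp((550.5,60.5,25.5),173)
f=grab_frame('wrist');g=grab_frame('scene')
cv2.imwrite('pics/w5.png',np.hstack([cv2.resize(f,(560,420))[150:420,150:410],cv2.resize(g[90:225,160:330],(340,270))]))
E
```

```text
eef [556.1  60.6 276.2] rot [ 3.14  -0.016 -3.046] pad [553.3  60.7 103.2] delta tool [ 1.6 -0.1 77.8] op 0.26962206895851026
```

View pics/w5.png

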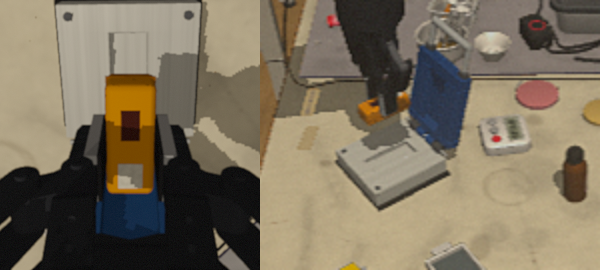

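The block is held level at (130,135) in the left half, and the lid is still open. Next I'll carry it to the bay.

step_arm:
  commands:
    - [[4.5,-29,0],0,0.15]
    - [[4.5,-29,0],0,0.15]
    - [[4.5,-29,0],0,0.15]
    - [[4.5,-29,0],0,0.15]
    - [[4.5,-29,0],0,0.15]
    - [[4.5,-29,0],0,0.15]
    - [[4.5,-29,0],0,0.15]
    - [[0,0,0],0.17,0.15]
    - [[0,0,0],0.17,0.15]
    - [[0,0,0],0.17,0.15]
    - [[0,0,0],0.17,0.15]
    - [[0,0,0],0.17,0.15]
    - [[0,0,0],0.17,0.15]
    - [[0,0,0],0.17,0.15]
    - [[0,0,0],0.17,0.15]
    - [[0,0,0],0.17,0.15]
    - [[0,0,0],0,0.15]

```text
clock: 16.82
eef_pos: [536.0, -150.0, 257.9]
tcp_rot: [-3.097, -0.01, 1.659]
contact_force: [0.2, 0.6, -1.1]
opening: 0.265
```

```bash
python3 - <<'E'
from h import *
grasp((542,-148.5,13),173)
f=grab_frame('wrist');cv2.imwrite('pics/w6.png',cv2.resize(f,(800,600)))
print(W('wrist',(542,-148.5,3))*800/560)
E
```

```text
eef [ 536.  -150.   257.9] rot [-3.097 -0.01   1.659] pad [ 528.1 -148.9   85.1] delta tool [-1.6 17.1 71.4] op 0.26512698196501494
[435.2233547  322.55121081]
```

View pics/w6.png

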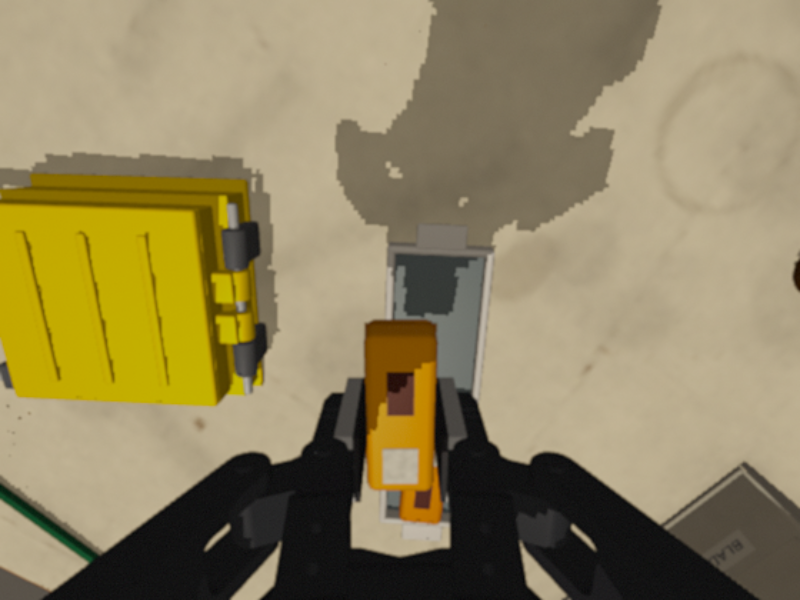

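The held block at (400,405) lies left of the bay, which is predicted at (435,323). That agrees with the computed 17 mm shift along tool y.

step_arm:
  commands:
    - [[-1,9,5],0.01,0.15]
    - [[0,7,10],0.01,0.15]
    - [[0,0,15],0,0.15]
    - [[0,0,12],0,0.15]
    - [[0,0,0],0,0.15]
    - [[0,0,0],0,0.15]

```text
clock: 17.62
eef_pos: [550.6, -149.0, 210.4]
tcp_rot: [-3.094, -0.011, 1.647]
contact_force: [-1.0, -0.5, -0.1]
opening: 0.268
```

```bash
python3 - <<'E'
from h import *
grasp((542,-148.5,13),173)
E
```

```text
eef [ 550.6 -149.   210.4] rot [-3.094 -0.011  1.647] pad [ 542.3 -147.8   37.7] delta tool [-0.9  0.8 24.6] op 0.26798161111829394
```

step_arm:
  commands:
    - [[-0.5,0.8,8],0,0.15]
    - [[0,0,8],0,0.15]
    - [[0,0,3],0,0.15]
    - [[0,0,0],0,0.15]
    - [[0,0,2],0,0.15]
    - [[0,0,0],0,0.15]

```text
clock: 18.38
eef_pos: [550.7, -149.5, 188.9]
tcp_rot: [-3.096, -0.01, 1.647]
contact_force: [-0.3, -0.8, -0.3]
opening: 0.266
```

```bash
python3 - <<'E'
from h import *
grasp((542,-148.5,13),173);print(sense()['contact_force'])
E
```

```text
eef [ 550.7 -149.5  188.9] rot [-3.096 -0.01   1.647] pad [ 542.6 -148.4   16.1] delta tool [-0.1 -0.5  3.1] op 0.2662753777767915
[-0.33264844 -0.84501568 -0.29111486]
```

step_arm:
  commands:
    - [[0,0,1],0,0.15]
    - [[0,0,0.8],0,0.15]
    - [[0,0,0],0,0.15]

```text
clock: 18.75
eef_pos: [550.7, -149.6, 187.3]
tcp_rot: [-3.096, -0.01, 1.647]
contact_force: [0.0, 0.7, 0.1]
opening: 0.268
```

step_arm:
  commands:
    - [[0,0,0.8],0,0.15]
    - [[0,0,0],0,0.15]

```text
clock: 19.0
eef_pos: [550.8, -149.6, 186.6]
tcp_rot: [-3.097, -0.01, 1.647]
contact_force: [-1.0, -0.3, 0.5]
opening: 0.265
```

step_arm:
  commands:
    - [[0,0,0.8],0,0.15]
    - [[0,0,0],0,0.15]

```text
clock: 19.25
eef_pos: [550.7, -149.6, 186.5]
tcp_rot: [-3.096, -0.01, 1.647]
contact_force: [-0.9, 1.0, 0.5]
opening: 0.263
```

step_arm:
  commands:
    - [[0,0,0],0,0.33]
    - [[0,0,0],0,0.36]
    - [[0,0,0],0,0.4]
    - [[0,0,0],0,0.42]
    - [[0,0,-10],0,0.45]
    - [[0,0,-20],0,0.45]
    - [[0,0,-30],0,0.45]
    - [[0,0,-30],0,0.45]
    - [[0,0,-30],0,0.45]
    - [[0,0,0],0,0.45]

```text
clock: 20.5
eef_pos: [556.6, -150.4, 312.7]
tcp_rot: [-3.098, -0.009, 1.647]
contact_force: [-0.6, -0.3, 1.0]
opening: 0.45
```

```bash
python3 - <<'E'
from h import *
s=sense();print(s['eef_pos'],s['contact_force'],s['opening'])
f=grab_frame('wrist');g=grab_frame('scene')
cv2.imwrite('pics/w7.png',np.hstack([f,cv2.resize(g[90:290,150:320],(357,420))])[:, 180:])
E
```

```text
[ 556.59546001 -150.43132172  312.71554415] [-0.59489162 -0.33593664  0.99649864] 0.45029190906768934
```

View pics/w7.png

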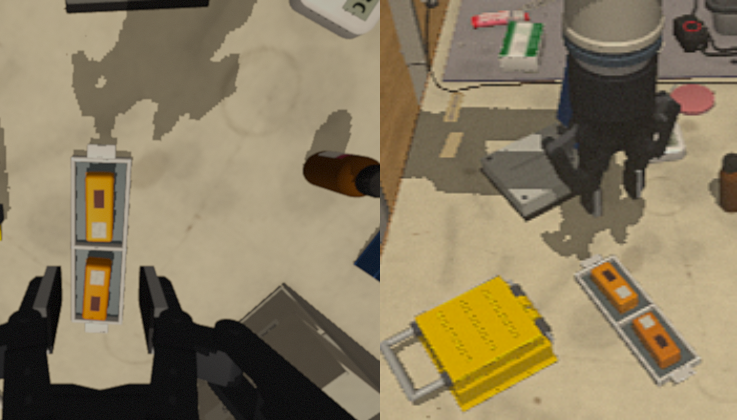

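The block lies in the bay at (99,208), lengthwise between the walls, and the finished block sits at (96,290). I'll check the numbers and the lid before handing in.

```bash
python3 - <<'E'
from h import *
print('block',P('wrist',180+99,208,23).round(1),'ends',P('wrist',180+99,174,23).round(1),P('wrist',180+99.5,243,23).round(1))
b=[P('wrist',180+u,v,11) for u,v in((77,161),(127,160),(125,246),(77,246))];print(np.round(b,1),np.mean(b,0).round(1))
g=grab_frame('top')
c=[cv2.resize(x[100:270,145:345],(400,340)) for x in(cv2.imread('pics/raw_top0.png'),g)]
cv2.imwrite('pics/t8.png',np.hstack(c))
E
```

```text
block [ 539.9 -146.8   23. ] ends [ 537.7 -118.    23. ] [ 542.7 -178.7   23. ]
[[ 518.  -111.1   11. ]
 [ 559.6 -106.7   11. ]
 [ 565.9 -184.7   11. ]
 [ 522.2 -189.    11. ]] [ 541.4 -147.8   11. ]
```

View pics/t8.png

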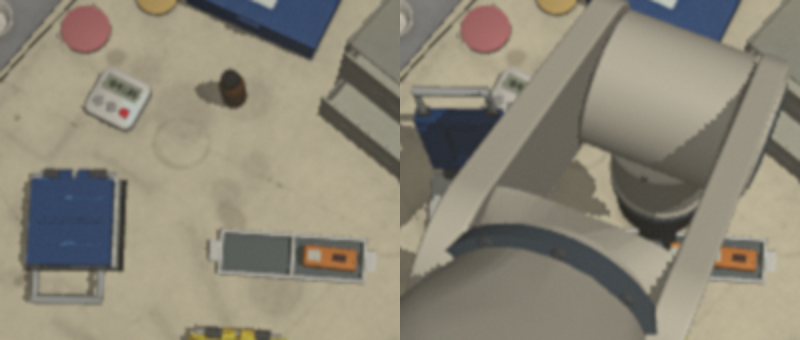

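The block is about 2 mm from the bay centre, and the lid stands open in the right half, with its handle bar at (455,97). The timer and dish have not moved. The gripper is well clear, so I'll hand in.

```bash
python3 -c "
from rig import *
print(sense()['clock'],sign_off())"
```

```text
the job is handed in; nothing more can be done
20.65 None
```

I swung the blue lid open past vertical and released it. I then lifted the amber block out of the mould, set it down in the tray's empty bay and handed the job in at 20.7 s.

**Block:** in the last wrist picture its centre is about 2 mm from the bay centre. Its long side runs along the bay to within about 0.05 rad, and it lies between the walls. I set it down with no measurable contact force.

**Lid:** it was still open in the last top picture. I judged that from the picture, because I couldn't measure its angle directly.

**Other objects:** the finished block, timer and dish looked unmoved. The arm hid the bottle in that last top view, though the wrist picture showed it off to one side, and the marker was outside the final crops. I never moved near either.

**Disagreement:** the gripper was tilted about 0.045 rad when it set the block down, which is within the 0.1 rad limit. The block should have settled flat on release, but I did not measure its final tilt.

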